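# Park the tilting camera pillar upright in its rest fork

## Task

The camera stand's tilt head is unlocked and its pillar has sunk over onto its stop. Lift the stand by its handle just clear of the bench, bring the pillar upright by rocking the base before you take the stand anywhere, then carry it over to the breadboard with the pillar balanced upright the whole way, standing free in the air for at least six seconds. Slide the upright pillar gently into the rest fork, set the base down gently and flat on the breadboard and let go; never touch the pillar or camera, and leave the loose things on the bench where they are.

Things in the scene. Friction and masses are not known exactly. Their poses are not given: they have to be found in the camera images.
- stand: Loose camera stand to be carried, 0.75 kg in all: black base plate 200 (x) x 110 (y) x 8 mm, carrying handle at its -x end towards the robot, low box (top 26 mm) in the middle, tilt head (two cheeks 50 mm wide, 58 mm high) at its +x end. Origin: centre of the plate's underside; x runs from handle to tilt head, z up. Base alone 0.45 kg, centre of mass (-5, 0, 22) mm.
- handle (a point): Middle of the stand's handle bar, at (-85, 0, 79) mm in the stand's frame: rubber bar 16 mm thick (x), 104 mm long (y), 24 mm tall (z) on two end posts, 82 mm free between them and 59 mm free height under it. Grasp it from above in the middle, fingers closing along the stand's x. Axes as the stand's.
- column: The stand's pillar, turning about the stand's x axis; origin on the pivot, at (60, 0, 55) mm in the stand's frame; z along the pillar. 0.30 kg (+-12 %), centre of mass 177 mm above the pivot, inertia about the pivot 0.0116 kg m2. A spring of 0.425 N m/rad pulls it square to the base, fluid drag 0.046 N m s/rad relative to the base, no dry friction. Stops at +-0.3 rad from square to the base.
- pillar_mid (a point): Point on the pillar's axis 150 mm above the pivot, where the fork takes it; the round aluminium pillar is 36 mm thick here (black collar 43 mm thick from 35 to 65 mm above the pivot). Gravity (0.52 N m/rad) beats the spring, so upright is an unstable balance, time constant about 0.7 s (0.45 to 1 s). Tilting the base to one side pulls the pillar to that side.
- camera_top (a point): Centre of the camera's top, on the pillar's axis 264 mm above the pivot. The black camera is 58 x 56 x 64 mm, its underside 200 mm above the pivot; its lens reaches 59 mm from the axis towards +x. Axes as the pillar's. At the start the pillar rests on its +0.3 rad stop (turned about the stand's +x), leaning to the stand's -y side.
- breadboard: Fixed parking place: black optical breadboard 300 x 300 mm with grid holes, top 18 mm above the bench; origin under its centre at bench height, x points away from the robot. Two small round optics on posts (up to 120 mm high) stand at its far corners, (115, +-115) mm. A 25 mm steel post at (105, 0) mm carries the rest fork.
- fork (a point): Middle of the rest fork's slot, at (30, 0, 223) mm in the breadboard's frame: aluminium U-fork 14 mm thick, open to the board's -x. Slot 54 mm wide between straight tines from 30 mm before to 35 mm behind this point (slot's end); the tips flare to a mouth about 110 mm wide, 58 mm before it. The pillar enters sideways along the board's +x, camera above the fork. Axes as the board's.
- bay (a point): Where the stand's origin belongs when parked, on the breadboard's top at (-30, 0, 18) mm in the breadboard's frame; the stand's handle then points to the board's -x and pillar_mid is in the middle of the fork. Axes as the board's.
- driver_stand: Bystander: round stand, 68 mm across and 117 mm high, with six red-handled hex drivers.
- post_holder: Bystander: black post holder, 32 mm across, 52 mm high, standing on the bench between the stand and the breadboard; origin at its foot.
- controller: Bystander: black controller box 62 x 62 x 48 mm with a small red knob on top, the one nearer to the stand of two alike.
- screwdriver: Bystander: screwdriver with a red handle, 200 mm long, lying on the bench.

How it is judged:
On the way, in this order (a step that is already met when the one before it is completed fails the run):
1. the stand is off the bench and its pillar stands upright (within 0.1 rad) and free, touching nothing, for 6 s (height (world z) of stand above 0.015 m and angle between column's own z axis and vertical below 0.1 rad and contact force between column and anything else below 0.1 N), for 6 s.
2. the pillar is in the slot of the fork and the base is on the breadboard (x of pillar_mid in the frame of fork between -0.025 and 0.03 m and y of pillar_mid in the frame of fork between -0.02 and 0.02 m and z of stand in the frame of bay below 0.005 m), for 0.2 s.
At the end, for the whole second after the job is handed in: The base lies flat on the breadboard (within 4 mm and 0.03 rad), the pillar is upright within 0.1 rad between the straight tines of the fork (pillar_mid no more than 25 mm before and 30 mm behind the middle of the slot, within 20 mm sideways), all released and at rest (x of pillar_mid in the frame of fork between -0.025 and 0.03 m and y of pillar_mid in the frame of fork between -0.02 and 0.02 m and z of stand in the frame of bay between -0.004 and 0.004 m and angle between stand's own z axis and vertical below 0.03 rad and angle between column's own z axis and vertical below 0.1 rad and linear speed of stand below 0.02 m/s and angular speed of column below 0.1 rad/s); the robot touches nothing.
It fails at once if the stand is taken more than 0.15 m from where it stood while the pillar leans more than 0.18 rad (distance of stand from where it was at the start of the episode above 0.15 m and angle between column's own z axis and vertical above 0.18 rad).
It fails at once if the pillar or camera is touched by the fingers or the arm (contact force between column and the fingers above 1 N or contact force between column and the arm above 1 N).
It fails at once if the pillar is knocked against the fork or anything else (over 6 N) (contact force between column and anything else above 6 N).
It fails at once if the base is slammed or pressed onto the breadboard (over 40 N) (contact force between stand and breadboard above 40 N).
It fails at once if a loose thing on the bench is shifted by more than 15 mm (distance of any of driver_stand, post_holder, controller, screwdriver from where it was at the start of the episode above 0.015 m).
It also fails if it takes over 72 s, if anything falls off the work surface, if the arm or the gripper's body presses on something with over 40 N, if the wrist force passes 120 N, or if a joint passes its speed limit or range.

## Robot

A 7-joint arm with a two-finger parallel gripper is mounted at the origin on the work surface. World frame = base frame: x ahead of the robot, y to its left, z up, the work surface at z = 0. Lengths are in m, angles in rad, forces in N, time in s.
With the tool pointing down it reaches from about 0.4 to 0.925 m from the base axis. Payload 5.6 kg.
Tool frame: the origin (TCP) lies between the finger pads; the fingertips stand 22 mm ahead of it and the grasp point (between the pads) lies 3 mm ahead of it; z points along the fingers, y is the line along which they close (so a half turn about z gives the same grasp; the last joint's range is limited). The gripper opens to 85 mm and grips with 20 to 120 N. Pads are 22 mm wide; open, the fingers measure 114 mm over their backs; the gripper's body (76 mm by 85 mm) begins 54 mm behind the grasp point. The pads swing forward as they close: fully open they stand 13 mm farther back than shut.
Start: joints at [-1.259, 0.468, -0.012, 1.603, 0.006, 1.071, -0.056], TCP at [0.226, 0.61, 0.253] pointing down, gripper open.
Joint ranges: [-2.53, 2.53], [-0.31, 2.02], [-1.57, 1.55], [0.28, 2.44], [-1.29, 4.43], [0.15, 1.84], [-2.92, 2.92]. Speed limits (rad/s): [2.57, 2.57, 3.14, 3.14, 3.14, 3.14, 3.14].

## Interface

Orientations are given as a unit quaternion [w, x, y, z].
In Python, from plant import robot gives the robot as it stands. The module is installed in compiled form; this text tells all that it offers. Calls block until the motion is done:
- robot.goto(position, orientation): joint-space move of the TCP to a pose.
- robot.move_l(position, speed=0.15, orientation=None): straight line of the TCP; orientation=None keeps the orientation; speed is the mean speed in m/s.
- robot.move_joints(angles): joint-space move.
- robot.command_gripper(opening): finger opening in m; the grip force is fixed at half the most; returns when the fingers have stopped.
- robot.wait(seconds).
- robot.ik(position, orientation): joint angles nearest the present ones, or None.
- robot.snapshot(name): name is "side" or "top" or "wrist"; returns a dict with "image" (420x560x3 uint8, red, green, blue), "range_z" (420x560 float32, m along the optical axis (not along the pixel's ray), 0 where there is no reading), "K" (3x3 intrinsics, pixels), "origin" and "attitude" of the camera in the world. Camera axes: x right, y down, z forward; pixel columns grow to the right and rows downward; lengths in m; the calibration is good to about 2 mm. A picture is of the moment at which its call begins.
A pose or a line that the arm cannot do raises robot.PlanningError and nothing moves.
- robot.job_done(): hands the job in; it is judged then, once.
Readings, each from a call of its own:
- robot.read_clock(): time.
- robot.read_q(): joint angles.
- robot.read_joint_velocities(): joint speeds.
- robot.read_joint_efforts(): joint torques, N m.
- robot.read_tcp_pos(): TCP position.
- robot.read_tool_rot(): TCP orientation.
- robot.read_ft_force(): force on the tool from outside, world axes, zero at the start.
- robot.read_ft_torque(): the same for the moment, N m.
- robot.read_finger_gap(): finger opening in m.
- robot.read_gripper_force(): force on a finger pad.
Only numpy, scipy, OpenCV 4.12 (cv2) and the standard library are available. Lean on these libraries where they do the work, as an engineer would, in place of code of your own. Each camera call takes 0.05 s, during which the arm holds its last target. There are 200 camera calls.

## Working session

There is one attempt and no reset: what is moved stays moved. The work goes in short steps, each a Python script; the robot and the scene stay as the last script left them, time stands still between calls to the robot, and variables do not carry over. Pictures are saved under pics/ and viewed, at most 10 in all, crops included, and the job is handed in when it is done.

```bash
mkdir -p pics; ls
python3 - <<'E'
from plant import robot
import numpy as np,cv2
ims=[]
for n in ["side","top"]:
    s=robot.snapshot(n)
    np.savez(f"pics/{n}0.npz",**{k:np.array(v) for k,v in s.items()})
    cv2.imwrite(f"pics/{n}0.png",s["image"][:,:,::-1])
    print(n,np.round(s["K"],1).tolist(),np.round(s["origin"],3),np.round(s["attitude"],4).tolist())
print(robot.read_clock(),robot.read_tool_rot(),robot.read_ft_force(),robot.read_finger_gap())
E
```

```text
pics
side [[379.1, 0.0, 279.8], [0.0, 379.1, 212.2], [0.0, 0.0, 1.0]] [ 0.392 -0.75   0.78 ] [-0.4163, 0.8993, -0.1188, 0.0624]
top [[420.0, 0.0, 282.3], [0.0, 420.0, 208.4], [0.0, 0.0, 1.0]] [ 0.39  -0.063  1.149] [-0.0651, 0.7058, -0.7013, 0.076]
0.1 [-7.95572918e-05  1.76502514e-01  9.84299880e-01 -7.76658326e-04] [ 0.31329547 -0.31449675 -1.0312239 ] 0.08540699581062872
```

View pics/side0.png

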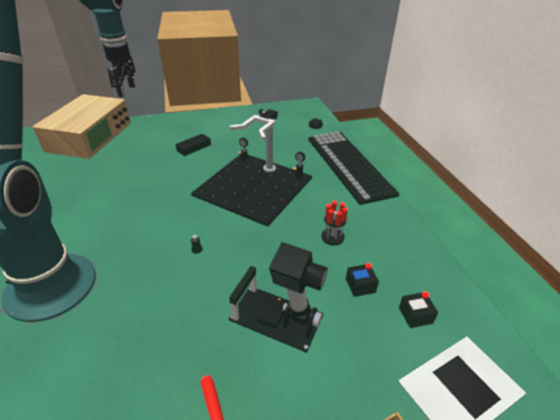

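View pics/top0.png

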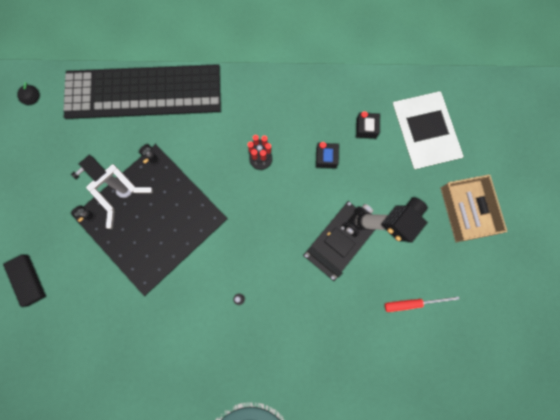

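The side view shows the stand at about (280,300) with its pillar leaning towards the viewer, and the breadboard at (255,185). In the top view the handle is at (325,262), the tilt head at (360,218), the board's centre at (150,220), the fork at (118,195) and the post holder at (239,299).

```bash
cat > vis.py <<'E'
import numpy as np,cv2
from scipy.spatial.transform import Rotation as R
def rot(q): return R.from_quat(np.r_[q[1:],q[0]])
def cloud(s):
    z=s["range_z"];K=s["K"];v,u=np.mgrid[:z.shape[0],:z.shape[1]]
    c=np.dstack([(u-K[0,2])/K[0,0]*z,(v-K[1,2])/K[1,1]*z,z])
    P=rot(s["attitude"]).apply(c.reshape(-1,3)).reshape(c.shape)+s["origin"]
    P[z<=0]=np.nan
    return P
def proj(s,p):
    c=rot(s["attitude"]).inv().apply(np.asarray(p)-s["origin"]);return (s["K"]@(c/c[...,2:]).T).T[...,:2]
E
python3 - <<'E'
from vis import *
np.set_printoptions(precision=4,suppress=True)
for n in ["top","side"]:
    s=dict(np.load(f"pics/{n}0.npz"));P=cloud(s);g=s["image"].astype(int)
    dark=g.max(2)<70
    x,y,z=P[...,0],P[...,1],P[...,2]
    print(n)
    def comps(m,amin,name):
        k,lab,st,ce=cv2.connectedComponentsWithStats(m.astype(np.uint8))
        for i in range(1,k):
            if st[i,4]<amin: continue
            p=P[lab==i]; (c,wh,a)=cv2.minAreaRect(p[:,:2].astype(np.float32)*1000)
            print(name,"px",ce[i].round(),"n",st[i,4],"c",np.round(c,1),"wh",np.round(wh,1),"a",round(a,2),"zmed",np.round(np.median(p[:,2]),4))
    comps((z>.010)&(z<.024)&dark&(y>.1),1500,"board")
    comps((z>.075)&(z<.10)&(y<.1)&(x<.65),15,"handle")
    comps((z>.003)&(z<.016)&dark&(y<.1)&(y>-.4),100,"plate")
    comps((z>.205)&(z<.24)&(y>.15)&(x>.3),20,"fork")
    comps((z>.04)&(z<.06)&(y>.0)&(y<.3)&(x<.5)&(x>.2),4,"holder")
    comps((z>.2)&(z<.4)&(y<.1)&(x>.3),50,"camera")
    print("bench z",np.nanmedian(z[(g[...,1]>g[...,0]+30)&(x>.3)]))
E
```

```text
top
board px [151.  89.] n 4758 c [964.5 327.8] wh [150.2 445.4] a 3.28 zmed 0.0194
board px [153. 222.] n 9916 c [592.2 281. ] wh [296.6 293.8] a 44.7 zmed 0.0173
handle px [365. 210.] n 17 c [ 602.  -296.3] wh [17.2  8.3] a 58.0 zmed 0.0785
handle px [357. 220.] n 58 c [ 577.1 -271.2] wh [21.7 43.5] a 82.54 zmed 0.0841
handle px [353. 228.] n 23 c [ 557.9 -263.2] wh [25.4  8.3] a 44.45 zmed 0.0761
handle px [325. 262.] n 290 c [ 468.9 -186.7] wh [103.3  16.7] a 50.36 zmed 0.0896
plate px [261. 164.] n 116 c [751.1 -16.6] wh [32.1 56.8] a 2.81 zmed 0.0109
plate px [340. 239.] n 1071 c [ 546.2 -249.4] wh [101.3 160.5] a 50.13 zmed 0.0072
fork px [104. 182.] n 1239 c [629.9 316.9] wh [161.5 127.1] a 44.42 zmed 0.2298
holder px [237. 299.] n 38 c [373.7  34.3] wh [18.2 16.1] a 26.25 zmed 0.0482
camera px [405. 220.] n 1470 c [ 547.8 -336.6] wh [77.  94.2] a 49.93 zmed 0.2996
bench z -0.001599048334265163
side
board px [356. 171.] n 1937 c [962.3 326.8] wh [150.8 450.3] a 3.8 zmed 0.0203
board px [252. 188.] n 4426 c [591.7 280. ] wh [303.4 299.1] a 44.53 zmed 0.0184
handle px [ 43. 276
[... 358 characters left out ...]
 7.9] a 52.19 zmed 0.0779
plate px [332. 238.] n 215 c [763.6 -20.1] wh [60.9 61.5] a 67.12 zmed 0.0122
plate px [271. 321.] n 1809 c [ 533.2 -241. ] wh [110.6 196.8] a 50.45 zmed 0.009
fork px [209.   2.] n 685 c [ 853.4 2056.4] wh [1104.3   57.6] a 0.64 zmed 0.2177
fork px [493.  31.] n 1115 c [2094.6 1260.6] wh [1315.1   27.8] a 89.9 zmed 0.2221
fork px [197.  43.] n 609 c [ 528.6 1187.7] wh [ 29.1 374.3] a 85.87 zmed 0.2227
fork px [259. 122.] n 512 c [627.7 318.3] wh [163.  125.9] a 45.51 zmed 0.2293
holder px [195. 239.] n 50 c [373.8  34. ] wh [23.1 19.4] a 20.69 zmed 0.0451
camera px [296. 270.] n 2022 c [ 544.6 -343.6] wh [63.4 88.3] a 50.14 zmed 0.2996
bench z 0.0004955236254817752
```

Both views agree: handle at (0.468,-0.1865), stand yaw about -39.8°, board centre (0.592,0.2805) with yaw 44.6°. I'll go and grasp now.

```bash
cat > arm.py <<'E'
from vis import *
from plant import robot
np.set_printoptions(precision=4,suppress=True)
M=np.array([[0,1,0],[1,0,0],[0,0,-1.]])
YAW0=np.deg2rad(-39.8); YAWB=np.deg2rad(44.6)
BOARD=np.array([.592,.2805,0])
HAND=np.array([-.085,0,.079]); PIV=np.array([.060,0,.055])
GR=HAND+np.array([0,0,.003])       # TCP in stand frame when gripped
def Rs(yaw,phi=0): return R.from_euler('ZX',[yaw,phi])
def quat(r): 
    q=R.from_matrix(r.as_matrix()@M).as_quat(); return np.r_[q[3],q[:3]]
def tcp(piv,yaw,phi,gr=None):
    r=Rs(yaw,phi); return np.asarray(piv)+r.apply((GR if gr is None else gr)-PIV), quat(r)
H0=np.array([.468,-.1865,.0])
PIV0=H0+Rs(YAW0).apply(PIV-HAND*[1,1,0])
E
python3 - <<'E'
from arm import *
t=robot.read_clock
p=robot.read_tcp_pos(); robot.move_l([p[0],p[1],.40],speed=.3); print(t())
q=quat(Rs(YAW0))
robot.goto([H0[0],H0[1],.25],q); print(t(),robot.read_tcp_pos())
robot.move_l([H0[0],H0[1],.082],speed=.15);print(t(),robot.read_tcp_pos(),robot.read_q())
f=[np.r_[robot.read_ft_force(),robot.read_ft_torque()] for _ in range(20)]
print(t(),np.mean(f,0),np.std(f,0))
for n in ["side","top","wrist"]:
    s=robot.snapshot(n); np.savez(f"pics/{n}1.npz",**{k:np.array(v) for k,v in s.items()})
    if n=="top": a=s["image"]
    if n=="wrist": b=s["image"]
cv2.imwrite("pics/tw1.png",cv2.resize(np.hstack([a,b])[:,:,::-1],(800,300)))
print(t())
E
```

```text
0.7417
3.7083 [ 0.4685 -0.1857  0.25  ]
4.975 [ 0.4685 -0.1867  0.0827] [-0.2389  0.5704  0.6945  2.1076 -0.5958  0.6638  0.1678]
4.975 [ 0.6549  0.6176  0.76   -0.0066 -0.0169 -0.012 ] [0. 0. 0. 0. 0. 0.]
5.125
```

View pics/tw1.png

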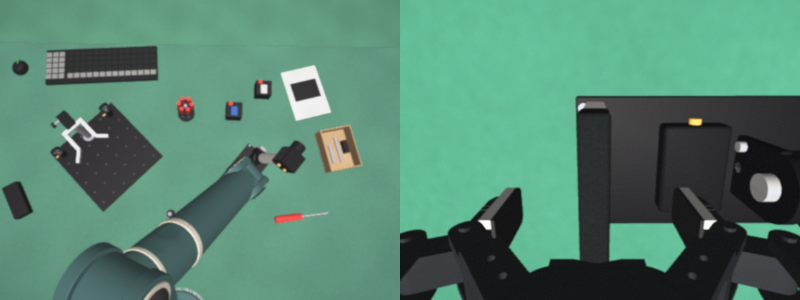

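```bash
cat >> arm.py <<'E'
Q=lambda:rot(robot.read_tool_rot())
def stand_pose():
    """stand origin & rotation from the TCP, assuming no slip"""
    r=R.from_matrix(Q().as_matrix()@M.T); return robot.read_tcp_pos()-r.apply(GR), r
def theta(s,piv,yaw):
    """pillar lean about stand x from the camera body's points; piv, yaw of the stand"""
    P=cloud(s).reshape(-1,3); P=P[np.isfinite(P[:,0])]
    p=Rs(yaw).inv().apply(P-piv)
    th=None; m=(np.abs(p[:,0])<.05)&(np.hypot(p[:,1],p[:,2])<.30)&(np.hypot(p[:,1],p[:,2])>.19)&(p[:,2]>.15)
    p=p[m]
    if len(p)<60: return None,len(p)
    th=np.median(np.arctan2(-p[:,1],p[:,2]))
    for _ in range(4):
        l=p@[0,-np.sin(th),np.cos(th)]; w=p@[0,np.cos(th),np.sin(th)]
        k=(np.abs(l-.264)<.008)&(np.abs(w)<.045)&(np.abs(p[:,0])<.029)
        if k.sum()<30: return None,int(k.sum())
        th-=np.arctan2((w[k].max()+w[k].min())/2 if 0 else (np.percentile(w[k],5)+np.percentile(w[k],95))/2,.264)
    return th,int(k.sum())
E
python3 - <<'E'
from arm import *
t=robot.read_clock
for n in ["side","top"]:
    s=dict(np.load(f"pics/{n}1.npz")); print(n,theta(s,PIV0+[0,0,0],YAW0), proj(s,PIV0+np.array([0,0,.264])))
robot.command_gripper(0.0); print(t(),robot.read_finger_gap(),robot.read_gripper_force(),robot.read_tcp_pos())
f0=np.r_[robot.read_ft_force(),robot.read_ft_torque()]
PZ=PIV0+[0,0,.025]
p,q=tcp(PZ,YAW0,0); robot.move_l(p,speed=.05,orientation=q); print(t(),robot.read_tcp_pos()-p)
for i in range(5):
    robot.wait(.1); f=np.r_[robot.read_ft_force(),robot.read_ft_torque()]; print(f, Rs(YAW0).inv().apply(f[3:]))
for n in ["side","top"]:
    s=robot.snapshot(n); np.savez(f"pics/{n}2.npz",**{k:np.array(v) for k,v in s.items()}); print(n,theta(s,PZ,YAW0))
for phi,sp in [(-.02,.1),(-.03,.02),(-.04,.3)]:
    a=t();p,q=tcp(PZ,YAW0,phi); robot.move_l(p,speed=sp,orientation=q); print("dt",t()-a,np.linalg.norm(robot.read_tcp_pos()-p),(Q()*rot(q).inv()).magnitude())
a=t();p,q=tcp(PZ+[0,0,.005],YAW0,-.04); robot.move_l(p,speed=.02,orientation=q); print("dt 5mm@.02",t()-a)
a=t();p,q=tcp(PZ+[0,0,.0],YAW0,-.04); robot.move_l(p,speed=.2,orientation=q); print("dt 5mm@.2",t()-a)
a=t();robot.move_joints(robot.ik(*tcp(PZ,YAW0,-.03))); print("dt mj",t()-a)
f=np.r_[robot.read_ft_force(),robot.read_ft_torque()];print(Rs(YAW0).inv().apply(f[3:]))
E
```

```text
side (np.float64(0.3012869008436082), 1070) [307.3511 227.2815]
top (np.float64(0.2908386766951201), 723) [382.8059 198.7834]
5.7667 0.01498552136589456 59.52899515628815 [ 0.4679 -0.1863  0.0821]
6.4167 [-0.0001  0.0003 -0.    ]
[ 0.0585 -0.2984 -8.187   0.6055  0.5187  0.0286] [0.1332 0.7861 0.0286]
[-0.1338 -0.6668 -7.0972  0.6325  0.5394 -0.0272] [ 0.1406  0.8193 -0.0272]
[ 0.0794 -0.1429 -7.5904  0.6192  0.4754 -0.0176] [ 0.1714  0.7616 -0.0176]
[-0.4777 -0.3476 -7.767   0.6079  0.5351  0.0351] [0.1245 0.8002 0.0351]
[-0.604   0.4332 -7.8358  0.6294  0.5249 -0.0018] [ 0.1476  0.8062 -0.0018]
side (np.float64(0.3062159093369758), 1051)
top (np.float64(0.2962224439104621), 715)
dt 0.25 0.0005211756888584549 0.0012191336004253115
dt 0.25 0.00023235192190292756 0.0004882786285941171
dt 0.25 0.00020363168323359575 0.000524200846598265
dt 5mm@.02 0.40000000000000036
dt 5mm@.2 0.25
dt mj 0.25
[0.2563 0.7719 0.0142]
```

```bash
cat > ctl.py <<'E'
import numpy as np
from scipy.linalg import solve_discrete_are, expm
J,MGL,K,D,ML=.0116,.52,.425,.046,.3*.177
TH,TM=.05,.25; T=TH+TM
mj=lambda s:s**3*(10-15*s+6*s*s)
def sim(x,phi0,phi1,dy=0.,th=TH,tm=TM,mgl=MGL,n=60,d=None):
    """one cycle: hold th, then min-jerk base roll phi0->phi1 and lateral pivot shift dy over tm"""
    t_,w,dd=x; dt=(th+tm)/n
    for i in range(n):
        s=((i+.5)*dt-th)/tm
        if s<0: ph,pd,a=phi0,0,0
        else:
            ph=phi0+(phi1-phi0)*mj(s); pd=(phi1-phi0)*30*s*s*(1-s)**2/tm; a=dy*(60*s-180*s*s+120*s**3)/tm**2
        al=(mgl*np.sin(t_)-K*(t_-ph)-D*(w-pd)+ML*a*mgl/MGL+dd)/J
        w+=al*dt; t_+=w*dt
        if t_-ph>.3: t_,w=ph+.3,min(w,pd)
        if t_-ph<-.3: t_,w=ph-.3,max(w,pd)
    return np.array([t_,w,dd])
# linearised discrete model, state [th,w,phi], input phi target
e=1e-4; z=np.zeros(3)
A=np.zeros((3,3)); B=np.zeros((3,1))
for j in range(2): A[:2,j]=sim(z+e*np.eye(3)[j],0,0)[:2]/e
A[:2,2]=sim(z,e,0)[:2]/e; B[:2,0]=sim(z,0,e)[:2]/e; B[2]=1
P=solve_discrete_are(A,B,np.diag([1,.05,.05]),[[.6]])
G=np.linalg.solve(np.array([[.6]])+B.T@P@B,B.T@P@A)[0]
F=np.eye(3); F[:2,:2]=A[:2,:2]; F[:2,2]=sim(z+[0,0,e],0,0)[:2]/e
class KF:
    def __init__(s,x,S=None): s.x=np.array(x,float); s.S=np.diag([.01**2,.05**2,.02**2]) if S is None else np.array(S)
    def predict(s,p0,p1,dy,th=TH):
        s.x=sim(s.x,p0,p1,dy,th=th); s.S=F@s.S@F.T+np.diag([.004**2,.03**2,.003**2])
    def update(s,th,r=.006):
        k=s.S[:,0]/(s.S[0,0]+r*r); s.x=s.x+k*(th-s.x[0]); s.S=s.S-np.outer(k,s.S[0])
def command(x,phi,lim=.16):
    # equilibrium at th=0: K*phi=-d
    pe=-x[2]/K; return float(np.clip(pe-G@[x[0],x[1],phi-pe],-lim,lim))
if __name__=="__main__":
    print("G",G,"eig",np.abs(np.linalg.eigvals(A-B@G[None])))
    rng=np.random.default_rng(0)
    for mgl in (.455,.52,.585):
        for off in (-.03,.03):
            x=np.array([.27,0,K*off]);phi=-.03;kf=KF([.27,0,0]);L=[]
            for k in range(60):
                kf.update(x[0]+rng.normal()*.004+.005); c=command(kf.x,phi)
                dy=.01 if k>20 else 0
                x=sim(x,phi,c,dy,mgl=mgl); kf.predict(phi,c,dy); phi=c; L.append(x[0])
            print(mgl,off,np.round(L[:14],2),"max20-",np.abs(L[20:]).max().round(3),"end",np.round(L[-3:],3),round(phi,3))
E
python3 ctl.py
python3 - <<'E'
from arm import *
for n in ["top","side"]:
    s=dict(np.load(f"pics/{n}0.npz"));p=Rs(YAWB).inv().apply(cloud(s).reshape(-1,3)-BOARD)
    k=(p[:,2]>.214)&(p[:,2]<.245)&(abs(p[:,1])<.08)&(p[:,0]>-.06)&(p[:,0]<.09); p=p[k]
    print(n,"z",np.percentile(p[:,2],[10,50,90]))
    for a in np.arange(-.04,.085,.01):
        y=p[(p[:,0]>=a)&(p[:,0]<a+.01),1]; L=y[y>0];Rr=y[y<=0]
        print(round(a,3),len(y),[np.round([v.min(),v.max()],4) if len(v) else None for v in (Rr,L)])
# IK along path
p0=PIV0+[0,0,.075]; p1=BOARD+Rs(YAWB).apply([-.085,0,.0])+[0,0,.055+.075]
robot_q=None
for s in np.linspace(0,1,9):
    p=p0+(p1-p0)*s+[.07*np.sin(np.pi*s),0,0]; yaw=YAW0+(YAWB-YAW0)*s
    a,q=tcp(p,yaw,0); j=robot.ik(a,q); print(np.round(s,2),p,a,np.hypot(*a[:2]).round(3),None if j is None else np.round(j,2))
for x in(-.085,.03):
    a,q=tcp(BOARD+Rs(YAWB).apply([x,0,.0])+[0,0,.073],YAWB,0);print(robot.ik(a,q))
E
```

```text
G [0.64035803 0.1167325  0.29978478] eig [2.67340848e-01 1.50743814e-15 1.71013745e-02]
0.455 -0.03 [ 0.05 -0.06  0.06 -0.03  0.   -0.01 -0.   -0.01 -0.   -0.01 -0.   -0.01
 -0.   -0.01] max20- 0.029 end [-0.029 -0.011 -0.029] 0.16
0.455 0.03 [ 0.07 -0.08  0.07  0.02 -0.01 -0.    0.01 -0.01 -0.01  0.01  0.01 -0.02
 -0.02  0.  ] max20- 0.062 end [0.032 0.044 0.046] -0.039
0.52 -0.03 [ 0.06 -0.11  0.12  0.02 -0.12  0.08 -0.06 -0.07  0.07 -0.25 -0.08  0.12
  0.08  0.04] max20- 0.064 end [0.056 0.042 0.06 ] 0.003
0.52 0.03 [ 0.08 -0.08  0.04  0.02  0.01  0.   -0.01 -0.01 -0.02 -0.    0.01  0.02
 -0.01 -0.02] max20- 0.073 end [0.058 0.055 0.064] -0.06
0.585 -0.03 [ 0.07 -0.14  0.04 -0.01 -0.19 -0.12  0.   -0.02 -0.01  0.02  0.03  0.02
 -0.   -0.02] max20- 0.082 end [0.046 0.046 0.053] -0.004
0.585 0.03 [ 0.08 -0.08 -0.    0.01  0.05  0.01  0.   -0.01 -0.02 -0.03 -0.02 -0.
  0.   -0.  ] max20- 0.08 end [0.049 0.042 0.034] -0.043
top z [0.2238 0.229  0.2331]
-0.04 0 [None, None]
-0.03 54 [array([-0.064 , -0.0499]), array([0.0489, 0.0631])]
-0.02 74 [array([-0.0593, -0.0401]), array([0.0389,
[... 1771 characters left out ...]
 ] [ 0.4826 -0.0712  0.157 ] 0.488 [-0.49  0.38  0.69  2.11 -0.35  0.76  0.28]
0.5 [ 0.6254 -0.0292  0.13  ] [ 0.4806 -0.0353  0.157 ] 0.482 [-0.53  0.36  0.64  2.12 -0.32  0.75  0.36]
0.62 [0.6141 0.0333 0.13  ] [0.4728 0.0008 0.157 ] 0.473 [-0.58  0.34  0.6   2.14 -0.29  0.74  0.43]
0.75 [0.593  0.0958 0.13  ] [0.46  0.038 0.157] 0.462 [-0.64  0.32  0.57  2.16 -0.25  0.73  0.51]
0.88 [0.5643 0.1583 0.13  ] [0.4441 0.0771 0.157 ] 0.451 [-0.7   0.29  0.53  2.18 -0.23  0.72  0.57]
1.0 [0.5315 0.2208 0.13  ] [0.4282 0.119  0.157 ] 0.444 [-0.78  0.28  0.5   2.2  -0.21  0.71  0.64]
[-0.69    0.3906  0.4048  2.2241 -0.28    0.5736  0.7026]
[-0.7514  0.5295  0.4018  1.9843 -0.3163  0.6881  0.6262]
```

```bash
python3 - <<'E'
s=open('ctl.py').read()
a=s.index("P=solve_"); b=s.index("F=np.eye")
s=s[:a]+"""RU,RD=.3,1.5
N=np.array([[0],[0],[-RD]])
P=solve_discrete_are(A,B,np.diag([1,.05,.05+RD]),[[RU+RD]],s=N)
G=np.linalg.solve(np.array([[RU+RD]])+B.T@P@B,B.T@P@A+N.T)[0]
"""+s[b:]
s=s.replace("for off in (-.03,.03):","for off in (-.03,0,.03):").replace("dy=.01 if k>20 else 0","dy=.01*np.clip((k-20)/10,0,1)").replace("lim=.16","lim=.12").replace("np.round(L[:14],2)","np.round(L[:16],2)")
open('ctl.py','w').write(s)
E
python3 ctl.py
```

```text
Traceback (most recent call last):
  File "ctl.py", line 26, in <module>
    P=solve_discrete_are(A,B,np.diag([1,.05,.05+RD]),[[RU+RD]],s=N)
ValueError: Matrix e should be square.
```

```bash
sed -i 's/,s=N)/,None,N)/' ctl.py; python3 ctl.py
```

```text
G [0.49654173 0.08998801 0.14685541] eig [0.34686359 0.34686359 0.21256309]
0.455 -0.03 [ 0.12 -0.12 -0.12 -0.02  0.   -0.03 -0.05 -0.03 -0.    0.   -0.01 -0.01
 -0.01  0.01 -0.01 -0.01] max20- 0.068 end [0.044 0.054 0.068] 0.018
0.455 0 [ 0.12 -0.06 -0.04  0.01  0.02 -0.01 -0.02 -0.01 -0.01  0.01  0.01 -0.01
 -0.02 -0.    0.   -0.01] max20- 0.065 end [0.043 0.046 0.051] -0.006
0.455 0.03 [ 0.13 -0.02  0.02  0.07  0.04 -0.    0.01  0.02  0.    0.    0.01  0.
 -0.01 -0.01 -0.01 -0.  ] max20- 0.067 end [0.058 0.047 0.063] -0.039
0.52 -0.03 [ 0.13 -0.1  -0.15 -0.11 -0.05 -0.02 -0.01 -0.01 -0.01 -0.01  0.01  0.02
  0.   -0.02 -0.01 -0.01] max20- 0.077 end [0.069 0.063 0.069] 0.006
0.52 0 [ 0.13 -0.04 -0.06 -0.04 -0.02 -0.02 -0.   -0.   -0.02  0.    0.01 -0.
 -0.01 -0.01 -0.   -0.01] max20- 0.075 end [0.053 0.055 0.059] -0.023
0.52 0.03 [ 0.14  0.01  0.03  0.05  0.05  0.01 -0.01 -0.01 -0.   -0.01 -0.01 -0.
 -0.   -0.01 -0.   -0.01] max20- 0.069 end [0.058 0.051 0.043] -0.04
0.585 -0.03 [ 0.13 -0.08 -0.21 -0.16 -0.1  -0.06 -0.01  0.04  0.07  0.07  0.04  0.01
 -0.03 -0.06 -0.07 -0.04] max20- 0.088 end [0.041 0.022 0.017] 0.033
0.585 0 [ 0.14 -0.01 -0.07 -0.11 -0.11 -0.09 -0.02  0.04  0.07  0.07  0.06  0.01
 -0.02 -0.06 -0.07 -0.06] max20- 0.105 end [0.032 0.067 0.105] -0.05
0.585 0.03 [ 0.15  0.05  0.05  0.04  0.01 -0.01 -0.03 -0.04 -0.05 -0.04 -0.02  0.01
  0.02  0.03  0.02  0.01] max20- 0.076 end [0.061 0.054 0.062] -0.047
```

```bash
sed -i 's/RU,RD=.3,1.5/RU,RD=.3,.6/; s/\.003\*\*2\])/.0015**2])/; s/dy=.01\*/dy=.007*/; s/MGL,K,D,ML=.0116,.52/MGL,K,D,ML=.0116,.54/' ctl.py; python3 ctl.py
```

```text
G [0.61584483 0.1071671  0.22951003] eig [0.25171313 0.25171313 0.22260964]
0.455 -0.03 [ 0.12 -0.12 -0.09  0.01  0.01 -0.04 -0.04 -0.02 -0.   -0.   -0.01 -0.01
 -0.01  0.01 -0.01 -0.01] max20- 0.05 end [0.027 0.036 0.05 ] 0.02
0.455 0 [ 0.12 -0.06 -0.02  0.03  0.02 -0.01 -0.01 -0.01 -0.    0.01  0.01 -0.01
 -0.02 -0.    0.   -0.01] max20- 0.046 end [0.026 0.029 0.033] -0.004
0.455 0.03 [ 0.13 -0.01  0.03  0.08  0.05  0.01  0.02  0.03  0.01  0.01  0.02  0.01
 -0.   -0.01 -0.    0.  ] max20- 0.048 end [0.041 0.03  0.045] -0.037
0.52 -0.03 [ 0.13 -0.09 -0.12 -0.07 -0.03 -0.02 -0.02 -0.02 -0.02 -0.01  0.    0.01
 -0.   -0.02 -0.01 -0.01] max20- 0.06 end [0.051 0.045 0.052] 0.011
0.52 0 [ 0.13 -0.03 -0.04 -0.01  0.   -0.01 -0.01 -0.01 -0.02  0.    0.01 -0.
 -0.01 -0.01 -0.   -0.01] max20- 0.056 end [0.035 0.037 0.041] -0.018
0.52 0.03 [ 0.14  0.02  0.04  0.06  0.07  0.02 -0.    0.    0.01 -0.   -0.01 -0.
 -0.   -0.01 -0.   -0.01] max20- 0.05 end [0.04  0.034 0.026] -0.036
0.585 -0.03 [ 0.13 -0.08 -0.19 -0.17 -0.11 -0.06 -0.02  0.01  0.04  0.05  0.03  0.02
 -0.   -0.02 -0.03 -0.02] max20- 0.066 end [0.031 0.015 0.009] 0.033
0.585 0 [ 0.14 -0.01 -0.06 -0.08 -0.07 -0.07 -0.03  0.01  0.03  0.03  0.03  0.01
  0.   -0.02 -0.02 -0.02] max20- 0.076 end [0.023 0.048 0.076] -0.041
0.585 0.03 [ 0.15  0.05  0.05  0.05  0.03  0.01 -0.   -0.02 -0.04 -0.05 -0.03 -0.01
 -0.    0.01  0.01  0.01] max20- 0.056 end [0.054 0.046 0.051] -0.045
```

```bash
cat > run.py <<'E'
from arm import *
import ctl, json, os
class Bal:
    def __init__(s):
        if os.path.exists("st.json"): s.__dict__.update(json.load(open("st.json")))
        else: s.x,s.S,s.phi,s.piv,s.yaw,s.log=[.27,0,0],None,-.03,list(PIV0+[0,0,.025]),YAW0,[]
        s.kf=ctl.KF(s.x,s.S)
    def save(s):
        json.dump(dict(x=list(s.kf.x),S=np.array(s.kf.S).tolist(),phi=s.phi,piv=list(map(float,s.piv)),yaw=float(s.yaw),log=s.log),open("st.json","w"))
    def step(s,piv,yaw,cams=("side","top"),phi=None):
        th=None;n=0;t0=robot.read_clock()
        for c in cams:
            n+=1; th,k=theta(robot.snapshot(c),np.array(s.piv),s.yaw)
            if th is not None and abs(th-s.kf.x[0])<.12: s.kf.update(th); break
            th=None
        cmd=ctl.command(s.kf.x,s.phi) if phi is None else phi
        p,q=tcp(piv,yaw,cmd)
        d=np.linalg.norm(p-robot.read_tcp_pos())
        robot.move_l(p,speed=max(.05,d/.25*1.001+.01),orientation=q)
        dy=float(Rs((yaw+s.yaw)/2).inv().apply(np.array(piv)-s.piv)[1])
        dt=robot.read_clock()-t0
        s.log.append([t0,None if th is None else float(th),float(s.kf.x[0]),float(s.kf.x[1]),float(s.kf.x[2]),s.phi,cmd,dy,dt])
        print(f"{t0:.2f} {c} {k} th {np.nan if th is None else th:.3f} x {s.kf.x[0]:.3f} {s.kf.x[1]:.3f} {s.kf.x[2]:.4f} cmd {cmd:.3f} dy {dy*1e3:.1f} dt {dt:.3f}")
        s.kf.predict(s.phi,cmd,dy,th=max(.01,dt-.25)); s.phi=cmd; s.piv=list(piv); s.yaw=float(yaw); s.save()
E
python3 - <<'E'
from run import *
b=Bal()
for i in range(22): b.step(b.piv,b.yaw)
E
```

```text
8.67 side 1018 th 0.276 x 0.274 0.000 0.0000 cmd -0.120 dy 0.0 dt 0.300
8.97 top 691 th nan x 0.136 -0.756 0.0000 cmd 0.025 dy 0.0 dt 0.400
9.37 side 537 th -0.079 x -0.079 -0.106 0.0047 cmd 0.041 dy 0.0 dt 0.300
9.67 top 620 th nan x -0.071 0.156 0.0047 cmd 0.004 dy 0.0 dt 0.350
10.02 top 612 th nan x -0.007 0.123 0.0047 cmd -0.023 dy 0.0 dt 0.350
10.37 top 643 th 0.119 x 0.119 0.207 0.0075 cmd -0.112 dy 0.0 dt 0.350
10.72 top 657 th nan x 0.147 -0.240 0.0075 cmd -0.061 dy 0.0 dt 0.350
11.07 top 591 th nan x 0.038 -0.261 0.0075 cmd -0.003 dy 0.0 dt 0.350
11.42 top 651 th nan x -0.036 -0.045 0.0075 cmd 0.006 dy 0.0 dt 0.350
11.77 top 614 th nan x -0.032 0.076 0.0075 cmd -0.012 dy 0.0 dt 0.350
12.12 top 593 th nan x -0.002 0.054 0.0075 cmd -0.024 dy 0.0 dt 0.350
12.47 top 591 th nan x 0.011 -0.002 0.0075 cmd -0.023 dy 0.0 dt 0.350
12.82 top 588 th nan x 0.006 -0.022 0.0075 cmd -0.018 dy 0.0 dt 0.350
13.17 top 585 th nan x -0.001 -0.010 0.0075 cmd -0.016 dy 0.0 dt 0.350
13.52 top 597 th nan x -0.003 0.003 0.0075 cmd -0.017 dy 0.0 dt 0.350
13.87 top 594 th nan x -0.001 0.005 0.0075 cmd -0.018 dy 0.0 dt 0.350
14.22 top 597 th nan x 0.001 0.001 0.0075 cmd -0.018 dy 0.0 dt 0.350
14.57 top 583 th nan x 0.001 -0.001 0.0075 cmd -0.018 dy 0.0 dt 0.350
14.92 top 595 th nan x 0.000 -0.001 0.0075 cmd -0.017 dy 0.0 dt 0.350
15.27 top 596 th nan x -0.000 -0.000 0.0075 cmd -0.017 dy 0.0 dt 0.350
15.62 top 599 th nan x -0.000 0.000 0.0075 cmd -0.018 dy 0.0 dt 0.350
15.97 top 593 th nan x 0.000 0.000 0.0075 cmd -0.018 dy 0.0 dt 0.350
```

Run:
```python
from run import *
b=Bal(); im=[]
for n in ["side","top"]:
    s=robot.snapshot(n); print(n,theta(s,np.array(b.piv),b.yaw)); np.savez(f"pics/{n}3.npz",**{k:np.array(v) for k,v in s.items()})
    c=proj(s,np.array(b.piv)+[0,0,.15]).astype(int); im.append(s["image"][max(0,c[1]-100):c[1]+100,c[0]-130:c[0]+130])
    m=proj(s,np.array(b.piv)+[0,0,.264]);print(m)
cv2.imwrite("pics/c3.png",cv2.resize(np.hstack([i[:190] for i in im])[:,:,::-1],None,fx=1.5,fy=1.5))
f=robot.read_ft_torque();print(Rs(YAW0).inv().apply(f), stand_pose()[0], robot.read_clock())
```

```text
side (np.float64(-0.35279452636459585), 285)
[308.2087 216.7943]
top (np.float64(-0.36306603708148166), 595)
[385.9782 195.9869]
[-0.1918  0.8175 -0.0019] [ 0.5327 -0.2417  0.025 ] 16.4167
```

View pics/c3.png

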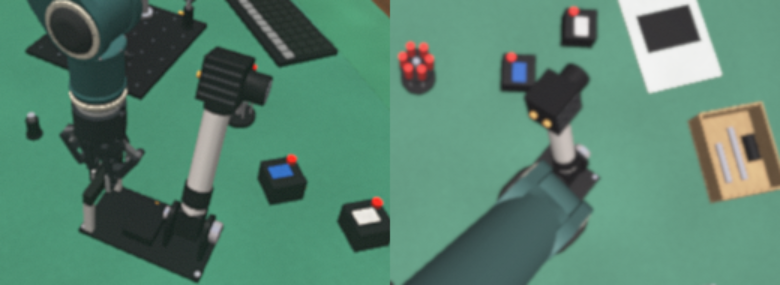

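```bash
sed -i 's/\.03\*\*2,\.0015\*\*2/.12**2,.002**2/; s/\.004\*\*2,\.12/.008**2,.12/' ctl.py
python3 - <<'E'
s=open('ctl.py').read()
s=s.replace("return float(np.clip(pe-G@[x[0],x[1],phi-pe],-lim,lim))","""
    r=.045 if abs(x[0])>.15 else .1
    return float(np.clip(np.clip(pe-G@[x[0],x[1],phi-pe],-lim,lim),phi-r,phi+r))""")
s=s.replace("x=np.array([.27,0,K*off]);phi=-.03;kf=KF([.27,0,0])","x=np.array([-.32,0,K*off]);phi=-.018;kf=KF([-.32,0,-.005])")
open('ctl.py','w').write(s)
r=open('run.py').read()
r=r.replace('cams=("side","top")','cams=("side",)').replace("<.12: s.kf.update(th); break","<.35: s.kf.update(th); break")
open('run.py','w').write(r)
E
python3 ctl.py; rm st.json
python3 - <<'E'
import sys;sys.path.insert(0,'.')
from run import *
b=Bal(); b.kf=ctl.KF([-.35,0,-.01]); b.phi=-.018
for i in range(14):
    b.step(b.piv,b.yaw)
    if i>3 and b.log[-1][1] is None and b.log[-2][1] is None: print("lost");break
E
```

```text
G [0.61584483 0.1071671  0.22951003] eig [0.25171313 0.25171313 0.22260964]
0.455 -0.03 [-0.26 -0.22 -0.13 -0.05 -0.06 -0.08 -0.07 -0.06 -0.04 -0.03 -0.03 -0.04
 -0.03 -0.01 -0.02 -0.02] max20- 0.048 end [0.027 0.037 0.048] 0.019
0.455 0 [-0.26 -0.16 -0.04  0.01 -0.03 -0.04 -0.03 -0.03 -0.03 -0.01 -0.   -0.02
 -0.03 -0.01 -0.01 -0.02] max20- 0.045 end [0.025 0.029 0.033] -0.005
0.455 0.03 [-0.25 -0.1   0.07  0.07 -0.04 -0.04  0.02  0.01 -0.02 -0.01  0.01 -0.
 -0.02 -0.01 -0.01 -0.  ] max20- 0.046 end [0.04  0.03  0.046] -0.04
0.52 -0.03 [-0.27 -0.22 -0.16 -0.1  -0.07 -0.06 -0.06 -0.04 -0.04 -0.03 -0.01  0.
 -0.01 -0.03 -0.02 -0.01] max20- 0.057 end [0.049 0.047 0.054] 0.009
0.52 0 [-0.27 -0.21 -0.11 -0.01  0.01 -0.02 -0.01 -0.01 -0.02 -0.    0.01 -0.
 -0.01 -0.01 -0.   -0.01] max20- 0.054 end [0.035 0.037 0.041] -0.019
0.52 0.03 [-0.26 -0.18 -0.05  0.06  0.09  0.04  0.02  0.01  0.02  0.01  0.    0.01
  0.   -0.01  0.   -0.01] max20- 0.048 end [0.04  0.033 0.027] -0.036
0.585 -0.03 [-0.27 -0.22 -0.2  -0.19 -0.16 -0.13 -0.1  -0.06 -0.02  0.01  0.03  0.04
  0.04  0.02  0.01  0.01] max20
[... 676 characters left out ...]
-0.0024 cmd 0.076 dy 0.0 dt 0.300
17.92 side 432 th -0.195 x -0.193 -0.008 -0.0080 cmd 0.120 dy 0.0 dt 0.300
18.22 side 444 th -0.189 x -0.188 0.229 -0.0100 cmd 0.092 dy 0.0 dt 0.300
18.52 side 482 th -0.160 x -0.158 0.112 -0.0139 cmd 0.104 dy 0.0 dt 0.300
18.82 side 489 th -0.145 x -0.143 0.150 -0.0162 cmd 0.095 dy 0.0 dt 0.300
19.12 side 524 th -0.118 x -0.117 0.131 -0.0182 cmd 0.089 dy 0.0 dt 0.300
19.42 side 542 th -0.095 x -0.094 0.111 -0.0197 cmd 0.082 dy 0.0 dt 0.300
19.72 side 574 th -0.067 x -0.067 0.108 -0.0205 cmd 0.070 dy 0.0 dt 0.300
20.02 side 606 th -0.043 x -0.043 0.070 -0.0210 cmd 0.064 dy 0.0 dt 0.300
20.32 side 618 th -0.024 x -0.024 0.057 -0.0212 cmd 0.055 dy 0.0 dt 0.300
```

Run:
```python
from run import *
b=Bal()
z0=b.piv[2]
for i in range(14):
    b.step([b.piv[0],b.piv[1],z0+.05*np.clip((i-1)/11,0,1)],b.yaw)
    if abs(b.kf.x[0])>.15: print("bad");break
s=robot.snapshot("side"); np.savez("pics/side4.npz",**{k:np.array(v) for k,v in s.items()})
b.kf.predict(b.phi,b.phi,0,th=.01); 
# actual base attitude from plate points (stand-frame box z 4..12 mm under nominal pose, phi unknown)
p=Rs(b.yaw).inv().apply(cloud(s).reshape(-1,3)-b.piv); p=p[np.isfinite(p[:,0])]
k=(abs(p[:,0]+.06)<.095)&(abs(p[:,1])<.052)&(abs(p[:,2]+.047)<.010)
q=p[k]
for _ in range(3):
    A=np.c_[q[:,:2],np.ones(len(q))]; c=np.linalg.lstsq(A,q[:,2],rcond=None)[0]; r=q[:,2]-A@c; q=q[abs(r)<.003]
print("plate n",len(q),"slope x,y",c, "cmd",b.phi)
```

```text
20.62 side 641 th -0.009 x -0.009 0.031 -0.0212 cmd 0.051 dy 0.0 dt 0.300
20.92 side 648 th 0.000 x 0.000 0.018 -0.0210 cmd 0.047 dy 0.0 dt 0.300
21.22 side 658 th 0.006 x 0.006 0.005 -0.0208 cmd 0.045 dy 0.0 dt 0.300
21.52 side 664 th 0.006 x 0.006 -0.010 -0.0208 cmd 0.047 dy 0.0 dt 0.300
21.82 side 677 th 0.010 x 0.010 0.014 -0.0204 cmd 0.041 dy 0.0 dt 0.300
22.12 side 680 th 0.008 x 0.008 -0.027 -0.0205 cmd 0.048 dy 0.0 dt 0.300
22.42 side 675 th 0.008 x 0.008 0.012 -0.0201 cmd 0.041 dy 0.0 dt 0.300
22.72 side 677 th 0.008 x 0.008 -0.021 -0.0202 cmd 0.046 dy 0.0 dt 0.300
23.02 side 675 th 0.004 x 0.003 -0.004 -0.0200 cmd 0.046 dy 0.0 dt 0.300
23.32 side 679 th 0.004 x 0.004 0.000 -0.0199 cmd 0.044 dy 0.0 dt 0.300
23.62 side 677 th 0.001 x 0.001 -0.016 -0.0201 cmd 0.049 dy 0.0 dt 0.300
23.92 side 677 th 0.001 x 0.000 0.011 -0.0199 cmd 0.045 dy 0.0 dt 0.300
24.22 side 679 th -0.000 x -0.000 -0.012 -0.0201 cmd 0.049 dy 0.0 dt 0.300
24.52 side 682 th -0.002 x -0.002 0.005 -0.0200 cmd 0.047 dy 0.0 dt 0.300
plate n 1693 slope x,y [-0.0244  0.     -0.0501] cmd 0.04715130437443223
```

```bash
python3 - <<'E'
a=open('arm.py').read()
a=a.replace("def tcp(piv","ROFF=R.from_euler('XY',[-.047,.024])   # how the stand has turned in the grip\ndef tcp(piv").replace("(GR if gr is None else gr)-PIV), quat(r)","(GR if gr is None else gr)-PIV), quat(r*ROFF.inv())")
open('arm.py','w').write(a)
r=open('run.py').read()
i=r.index("        for c in cams:"); j=r.index("        cmd=ctl")
r=r[:i]+"""        best=[]
        for c in cams:
            n+=1; th,k=theta(robot.snapshot(c),np.array(s.piv),s.yaw)
            if th is not None: best.append((abs(th-s.kf.x[0]),th))
            if th is not None and k>250 and best[-1][0]<.06: break
        th=min(best)[1] if best and min(best)[0]<.35 else None
        if th is not None: s.kf.update(th)
"""+r[j:]
r+="""
PRE=-.085
def path(u):
    p0=PIV0+[0,0,.075]; p1=BOARD+Rs(YAWB).apply([PRE,0,0])+[0,0,.055+.075]
    return p0+(p1-p0)*u+[.07*np.sin(np.pi*u),0,0], YAW0+(YAWB-YAW0)*u
"""
open('run.py','w').write(r)
E
python3 - <<'E'
from run import *
b=Bal(); b.phi-=.047; b.kf.x[2]+=.425*.047
b.step(b.piv,b.yaw)
u=0;v=0;vm=1/56;n=0
while n<66 and u<1:
    n+=1
    brake=np.sqrt(2*vm/7*max(1-u,0))
    v=max(0.002,min(v+vm/7,vm,brake)) if abs(b.kf.x[0])<.08 else max(v-vm/5,0)
    u=min(1,u+v); b.step(*path(u),cams=("side","top"))
    if abs(b.kf.x[0])>.16: print("bad");break
print(u)
s=robot.snapshot("side"); np.savez("pics/side5.npz",**{k:np.array(v) for k,v in s.items()}); cv2.imwrite("pics/side5.png",s["image"][:,:,::-1])
E
```

```text
24.87 side 674 th -0.001 x -0.001 -0.001 -0.0001 cmd 0.001 dy 0.0 dt 0.300
25.17 side 817 th -0.001 x -0.001 0.002 -0.0001 cmd 0.000 dy 1.3 dt 0.300
25.47 side 822 th 0.001 x 0.001 -0.018 -0.0003 cmd 0.002 dy 2.5 dt 0.300
25.77 side 820 th 0.010 x 0.010 -0.007 -0.0000 cmd -0.006 dy 3.8 dt 0.300
26.07 side 825 th 0.021 x 0.021 -0.050 -0.0000 cmd -0.006 dy 5.1 dt 0.300
26.37 side 821 th 0.030 x 0.030 -0.060 0.0002 cmd -0.011 dy 6.4 dt 0.300
26.67 side 820 th 0.042 x 0.042 -0.083 0.0004 cmd -0.016 dy 7.7 dt 0.300
26.97 side 814 th 0.051 x 0.051 -0.115 0.0006 cmd -0.018 dy 9.1 dt 0.317
27.28 side 803 th 0.060 x 0.059 -0.131 0.0010 cmd -0.021 dy 9.1 dt 0.317
27.60 side 783 th 0.066 x 0.066 -0.138 0.0014 cmd -0.025 dy 9.1 dt 0.317
27.92 side 754 th 0.067 x 0.067 -0.158 0.0017 cmd -0.023 dy 9.1 dt 0.317
28.23 side 737 th 0.068 x 0.068 -0.145 0.0021 cmd -0.027 dy 9.2 dt 0.317
28.55 side 718 th 0.064 x 0.064 -0.171 0.0022 cmd -0.021 dy 9.2 dt 0.308
28.86 side 687 th 0.061 x 0.060 -0.144 0.0025 cmd -0.024 dy 9.1 dt 0.317
29.18 side 664 th 0.057 x 0.057 -0.163 0.0024 cmd -0.019 dy 9.1 dt 0.308

[... 2731 characters left out ...]
7 -0.154 0.0028 cmd -0.022 dy 9.9 dt 0.325
41.23 side 290 th 0.058 x 0.058 -0.153 0.0029 cmd -0.023 dy 9.9 dt 0.325
41.56 side 283 th 0.056 x 0.056 -0.161 0.0029 cmd -0.020 dy 9.9 dt 0.325
41.88 side 277 th 0.055 x 0.055 -0.150 0.0030 cmd -0.022 dy 9.9 dt 0.325
42.21 side 272 th 0.056 x 0.056 -0.152 0.0030 cmd -0.022 dy 9.9 dt 0.325
42.53 side 265 th 0.055 x 0.055 -0.155 0.0030 cmd -0.021 dy 9.1 dt 0.317
42.85 side 260 th 0.050 x 0.051 -0.151 0.0029 cmd -0.019 dy 7.6 dt 0.300
43.15 side 256 th 0.053 x 0.053 -0.105 0.0034 cmd -0.027 dy 6.0 dt 0.300
43.45 side 252 th 0.041 x 0.041 -0.152 0.0029 cmd -0.011 dy 4.3 dt 0.300
43.75 top 951 th 0.025 x 0.025 -0.080 0.0029 cmd -0.012 dy 2.4 dt 0.350
1
```

View pics/side5.png

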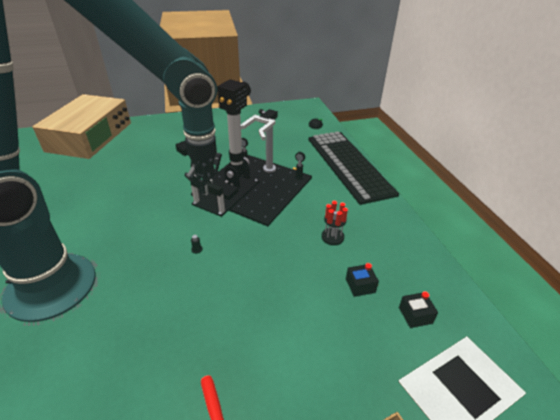

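The pillar stands upright just in front of the fork: the camera is at (235,95) and the fork at (262,122). Next I'll descend and insert.

Run:
```python
from run import *
b=Bal(); b.kf.predict(b.phi,b.phi,0,th=.01) if 0 else None
f0=robot.read_ft_force()
z0=b.piv[2]; z1=.055+.018+.010
def at(x,z): return BOARD+Rs(YAWB).apply([x,0,0])+[0,0,z]
W=[(PRE,z0)]*2+[(PRE,z0+(z1-z0)*ctl.mj(i/7)) for i in range(1,8)]+[(PRE+(.030-PRE)*s,z1) for s in np.r_[.03,.09,np.linspace(.18,.9,9),.96,1]]
for x,z in W:
    b.step(at(x,z),YAWB,cams=("top",))
    if x>PRE and x<-.05 and abs(b.kf.x[0])>.1: print("hold");break
print(f0,robot.read_ft_force(),robot.read_clock())
s=robot.snapshot("side"); np.savez("pics/side6.npz",**{k:np.array(v) for k,v in s.items()})
im=[s["image"][50:230,120:360]]; s=robot.snapshot("top"); np.savez("pics/top6.npz",**{k:np.array(v) for k,v in s.items()}); im.append(s["image"][120:300,40:280])
cv2.imwrite("pics/c6.png",cv2.resize(np.hstack(im)[:,:,::-1],None,fx=1.6,fy=1.6))
for n in("side","top"):
    s=dict(np.load(f"pics/{n}6.npz")); p=Rs(b.yaw).inv().apply(cloud(s).reshape(-1,3)-b.piv); p=p[np.isfinite(p[:,0])]
    q=p[(abs(p[:,0]+.06)<.095)&(abs(p[:,1])<.052)&(abs(p[:,2]+.047)<.008)]
    if len(q)<50: continue
    for _ in range(3):
        A=np.c_[q[:,:2],np.ones(len(q))]; c=np.linalg.lstsq(A,q[:,2],rcond=None)[0]; q=q[abs(q[:,2]-A@c)<.003]
    print("plate",n,len(q),c,"phi",b.phi,q.min(0),q.max(0))
```

```text
44.15 top 958 th 0.012 x 0.012 -0.063 0.0027 cmd -0.006 dy 0.0 dt 0.300
44.45 top 950 th -0.001 x -0.001 -0.016 0.0026 cmd -0.004 dy 0.0 dt 0.300
44.75 top 953 th -0.012 x -0.011 -0.021 0.0020 cmd 0.004 dy 0.0 dt 0.300
45.05 top 961 th -0.015 x -0.015 0.016 0.0019 cmd 0.001 dy 0.0 dt 0.317
45.37 top 942 th -0.018 x -0.018 -0.005 0.0013 cmd 0.008 dy 0.0 dt 0.408
45.77 top 914 th -0.017 x -0.017 0.029 0.0012 cmd 0.002 dy 0.0 dt 0.408
46.18 top 889 th -0.011 x -0.011 0.006 0.0006 cmd 0.004 dy 0.0 dt 0.408
46.59 top 868 th -0.005 x -0.005 0.024 0.0007 cmd -0.002 dy 0.0 dt 0.317
46.91 top 855 th -0.002 x -0.001 -0.004 0.0005 cmd 0.000 dy 0.0 dt 0.300
47.21 top 860 th 0.001 x 0.001 0.013 0.0007 cmd -0.004 dy -0.0 dt 0.300
47.51 top 861 th 0.001 x 0.001 -0.010 0.0006 cmd -0.000 dy 0.0 dt 0.342
47.85 top 864 th 0.000 x 0.000 0.007 0.0007 cmd -0.003 dy 0.0 dt 0.400
48.25 top 852 th 0.001 x 0.001 -0.005 0.0006 cmd -0.001 dy -0.0 dt 0.400
48.65 top 850 th 0.000 x 0.000 0.000 0.0007 cmd -0.002 dy 0.0 dt 0.400
49.05 top 848 th 0.001 x 0.001 0.004 0.0008 cmd -0.003 dy 0.0 dt 0.400
49.45 top 843 th 0.001 x 0.001 -0.006 0.0007 cmd -0.001 dy -0.0 dt 0.400
49.85 top 845 th 0.001 x 0.001 0.003 0.0008 cmd -0.003 dy -0.0 dt 0.400
50.25 top 831 th -0.000 x -0.000 -0.006 0.0007 cmd -0.001 dy -0.0 dt 0.400
50.65 top 834 th 0.000 x 0.000 0.008 0.0009 cmd -0.003 dy 0.0 dt 0.400
51.05 top 829 th -0.000 x -0.000 -0.010 0.0007 cmd 0.000 dy -0.0 dt 0.400
51.45 top 821 th -0.001 x -0.001 0.009 0.0009 cmd -0.003 dy 0.0 dt 0.342
51.79 top 830 th -0.001 x -0.001 -0.008 0.0007 cmd -0.000 dy -0.0 dt 0.300
[-0.3474 -0.1076 -8.5283] [-0.0539  0.0655 -7.7445] 52.0917
plate side 508 [ 0.0003 -0.0005 -0.0471] phi -9.506021726214198e-05 [-0.1549 -0.0519 -0.0496] [ 0.0348  0.0505 -0.0441]
plate top 276 [-0.0044 -0.0075 -0.049 ] phi -9.506021726214198e-05 [-0.155  -0.0519 -0.0512] [ 0.0341  0.0507 -0.0454]
```

View pics/c6.png

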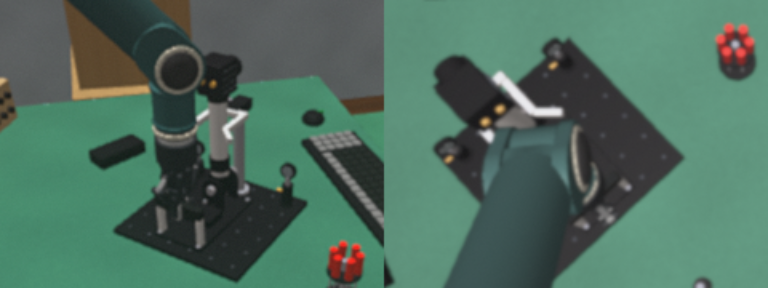

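The pillar is in the slot, with the camera above the fork, and the base is level. I'll lower it under force watch and release.

Run:
```python
from run import *
b=Bal(); t=robot.read_clock
def at(x,z): return BOARD+Rs(YAWB).apply([x,0,0])+[0,0,z]
fz=lambda:np.mean([(robot.wait(.02),robot.read_ft_force()[2])[1] for _ in range(4)])
f0=fz(); dz=.010; i=0
while dz>-.006:
    dz-=.002 if dz>.003 else .001; i+=1
    p,q=tcp(at(.030,.073+dz),YAWB,0); robot.move_l(p,speed=.02,orientation=q); f=fz()
    print(f"{t():.2f} dz {dz*1e3:.0f} dF {f-f0:.2f}")
    if f-f0>3: break
robot.command_gripper(.085); print(t(),robot.read_finger_gap(),robot.read_tcp_pos())
s=robot.snapshot("side"); np.savez("pics/side7.npz",**{k:np.array(v) for k,v in s.items()}); print(theta(s,at(.03,.073),YAWB))
back=Rs(YAWB).apply([1,0,0]); p=robot.read_tcp_pos()
robot.move_l(p+[0,0,.07],speed=.1)
for k in (.04,.08): 
    try: robot.move_l(p+[0,0,.07+k]-0.5*k*back,speed=.12)
    except robot.PlanningError as e: print("plan",e)
print(t(),robot.read_tcp_pos(),robot.read_ft_force())
im=[]
for n in("side","top"):
    s=robot.snapshot(n); np.savez(f"pics/{n}8.npz",**{k:np.array(v) for k,v in s.items()}); print(n,theta(s,at(.03,.073),YAWB))
    im.append(s["image"][50:230,120:360] if n=="side" else s["image"][120:300,40:280])
    p=Rs(YAWB).inv().apply(cloud(s).reshape(-1,3)-at(.03,.073)); p=p[np.isfinite(p[:,0])]
    q=p[(abs(p[:,0]+.06)<.095)&(abs(p[:,1])<.052)&(abs(p[:,2]+.047)<.008)]
    for _ in range(3):
        A=np.c_[q[:,:2],np.ones(len(q))]; c=np.linalg.lstsq(A,q[:,2],rcond=None)[0]; q=q[abs(q[:,2]-A@c)<.003]
    print("plate",len(q),c,q.min(0),q.max(0))
    h=p[(abs(p[:,2]-.036)<.01)&(abs(p[:,0]+.145)<.03)&(abs(p[:,1])<.07)]; print("bar",len(h),h.min(0) if len(h) else 0,h.max(0) if len(h) else 0)
cv2.imwrite("pics/c8.png",cv2.resize(np.hstack(im)[:,:,::-1],None,fx=1.6,fy=1.6)); print(t())
```

```text
52.58 dz 8 dF -0.82
52.89 dz 6 dF -0.45
53.21 dz 4 dF -0.37
53.52 dz 2 dF 0.12
53.84 dz 1 dF -0.43
54.16 dz 0 dF 6.99
54.8333 0.08525561671659576 [0.5102 0.1998 0.1   ]
(np.float64(0.05947618474564442), 197)
56.7833 [0.4816 0.1719 0.2497] [ 0.4482 -0.0382  0.2883]
side (np.float64(0.058133037486770456), 202)
plate 512 [-0.0005  0.0023 -0.0464] [-0.1548 -0.052  -0.0491] [ 0.0339  0.0518 -0.0436]
bar 174 [-0.1566 -0.0521  0.0261] [-0.1373  0.0541  0.0397]
top (np.float64(0.05519045428378245), 792)
plate 350 [-0.0035 -0.0211 -0.0486] [-0.1548 -0.0519 -0.0508] [ 0.0122  0.0141 -0.0445]
bar 105 [-0.1542 -0.0525  0.0273] [-0.1372 -0.0094  0.0399]
56.8833
```

View pics/c8.png

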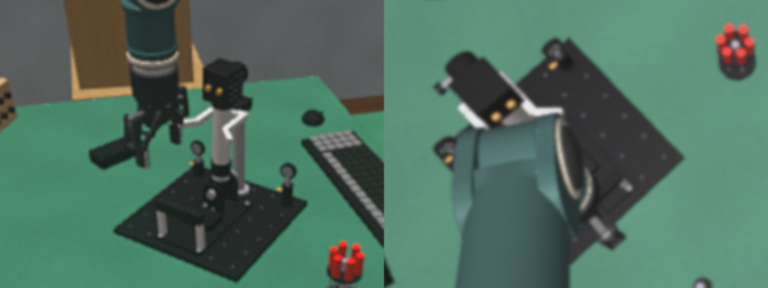

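The hand is clear, the base lies flat, and the pillar rests 0.058 rad against a tine, inside the slot.

```bash
python3 -c "
from plant import robot
robot.wait(.5); print(robot.job_done())"
```

```text
the job is handed in; nothing more can be done
None
```

The job is handed in but returned no verdict: by my measurements the pillar was free and upright in the air for over 20 s, and the base now lies flat on the breadboard, released, with the pillar resting 0.058 rad against a fork tine; the pillar fell onto its opposite stop once during the first righting attempt, before I carried the stand anywhere.

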